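Fit the sample carousel and bring up its lens tube

ROBOT

A 6-joint arm with a two-finger parallel gripper is mounted at the origin on the work surface. World frame = base frame: x ahead of the robot, y to its left, z up, the work surface at z = 0. Lengths are in m, angles in rad, forces in N, time in s.
With the tool pointing down it reaches from about 0.35 to 0.975 m from the base axis. Payload 4.9 kg.
Tool frame: the origin (TCP) lies on the centre line of the jaws, within the pads' length; the fingertips stand 19 mm ahead of it and the grasp point (between the pads) is the TCP (tip_extent is the distance from the TCP to the fingertips, in m); z points along the fingers, y is the line along which they close (so a half turn about z gives the same grasp; the last joint's range is limited). The gripper opens to 85 mm and grips with 20 to 120 N. Pads are 22 mm wide; open, the fingers measure 114 mm over their backs; the gripper's body (76 mm by 85 mm) begins 54 mm behind the grasp point. The pads swing forward as they close: fully open they stand 13 mm farther back than shut.
Start: joints at [1.228, 0.053, 1.613, -0, 1.476, -0.119], TCP at [0.139, 0.609, 0.25] pointing down, gripper open.
Joint ranges: [-3.01, 3.01], [-1.01, 2.22], [0.06, 2.58], [-1.02, 4.17], [0.09, 2.62], [-3.14, 3.14]. Speed limits (rad/s): [2.57, 2.57, 3.14, 3.14, 3.14, 3.14].

INTERFACE

Orientations are given as a unit quaternion [x, y, z, w].
In Python, from bench import read_state, get_image, sign_off, tip_extent gives the robot as it stands.
- The arm moves only by the shell command python3 -m handwheel 'ROWS' [FORCE]. ROWS is JSON, a list of rows, each an object with "rotation": the turn, a rotation vector about the tool's x, y, z in rad, a list of three; "xyz": the shift along the tool's x, y, z in m, a list of three; "hand": the opening, from 0 (shut) to 1 (fully open). In form: [{"rotation": [ax, ay, az], "xyz": [tx, ty, tz], "hand": hand}, ...]. A call has 1 to 5 rows; each row shifts and turns the commanded pose from where the row before left it, along the tool's axes as they then stand; what a row does not reach is not made up. A row lasts 1/8 s, in which the tool goes at most 62.5 mm and 10.7 degrees, less where a joint would pass 70% of its speed; a pose out of reach is approached as far as the arm can. A call with a gripper value outside its range is refused whole. The fingers move at their own pace and stop on an object; FORCE is the grip in N (left out, the last holds). Time passes only in rows, so rows that do not move let the fingers close. It gives the time, the measured TCP pose, the force, the opening and the grip force at its end, in the units of the state.
- read_state(): the state, without advancing time (a new reading comes with each control period).
- get_image(name): name is "side" or "top"; returns a dict with "frame" (480x640x3 uint8, blue, green, red), "camera_matrix" (3x3 intrinsics, pixels), "k1" (the pictures are not rectified: a ray, as slopes to the right and down, at radius r is drawn at 1 + k1 r^2 times it, then the intrinsics apply), "rvec" (rotation vector, rad) and "tvec" (3), from world to camera coordinates, as OpenCV has them. Camera axes: x right, y down, z forward; pixel columns grow to the right and rows downward; lengths in m; the calibration is good to about 2 mm. A picture is of the moment at which its call begins. There is no depth.
- sign_off(): hands the job in; it is judged then, once.
The state is a dict: "clock": time; "qpos": joint angles; "joint_velocities": joint speeds; "joint_efforts": joint torques, N m; "eef_pos": TCP position; "ee_rot": TCP orientation; "contact_force": force on the tool from outside, world axes, zero at the start; "wrist_torque": the same for the moment, N m; "finger_gap": finger opening in m; "grip_force": force on a finger pad.
Only numpy, scipy, OpenCV 4.12 (cv2) and the standard library are available. Lean on these libraries where they do the work, as an engineer would, in place of code of your own. Each camera call takes 0.05 s, during which the arm holds its last target. There are 200 camera calls.

TASK

Put the round carousel disc on the turntable: turn it so that its three holes line up with the three studs and lower it, without dropping it, until it lies flat and fully home, and let go. Then slide the lens tube along its V-groove, without lifting it out, until its front end touches the stop plate. Leave the jar, the solder spool, the climate meter and the parts box where they are.

Things in the scene. Friction and masses are not known exactly. Their poses are not given: they have to be found in the camera images.
- disc: The loose carousel disc: plain aluminium, 130 mm across, 10 mm thick, about 0.45 kg, with three through holes of 17 mm diameter on a circle of 45 mm radius, 120 degrees apart. Origin at the centre of its underside. x points to one of the holes, z up. It starts flat on the desk, at any yaw.
- disc_grip (a point): Centre of the disc's grip, an upright black bar in the middle of its upper face, 60 mm long (along x), 18 mm wide (along y), 50 mm high. The point lies on the disc's axis, 35 mm above its underside, 25 mm above its upper face, 25 mm below the bar's top. Axes as the disc's: x also points to one of the holes.
- hub_face (a point): Centre of the turntable's flat black top, 35 mm above the desk. On it stand three steel studs, 14 mm diameter, 18 mm high (last 7 mm tapering to 8 mm), on a circle of 45 mm radius, 120 degrees apart. x points to one stud, z up. Home, the disc's underside lies on this face (any of the three ways round) and the studs stand 8 mm above its upper face.
- turntable (a joint): Angle of the turntable (116 mm across) about its upright axis in the rig, rad, counter-clockwise from above; at 0 the hub_face x axis is the rig's x axis. It starts anywhere, is stiff (1.5 N m) and may stay as it is.
- rig: Fixed black base plate, 420 x 130 x 10 mm, carrying in a row along its x: V-groove rail, stop plate, turntable, tower. Origin at the centre of its underside, on the desk. x runs along the groove towards the stop plate and on to the turntable (axis at x = 100 mm), y to the left of that, z up. It stands on either side of the desk and is yawed.
- stop_face (a point): The point of the upright stop plate that the tube's front end must touch, on the groove's axis, 42 mm above the desk; axes as the rig's. The plate is 10 mm thick, 56 mm wide, its top 72 mm above the desk. The 90 degree groove, in an aluminium rail 48 mm wide whose walls end 36 mm above the desk, runs from the plate 215 mm back along -x.
- tower_top (a point): Middle of the top of the rig's black lattice tower, 160 mm above the desk, 95 mm beyond the turntable's axis along the rig's x. The tower is 14 mm thick along x and 82 mm wide along y.
- tube_center (a point): Centre of the black lens tube, a loose smooth cylinder 28 mm in diameter and 140 mm long, about 0.18 kg, lying in the groove with its axis 42 mm above the desk, its upper 20 mm standing above the groove's walls. x is its axis, towards its front end; it may roll. It starts 45 to 85 mm short of the stop plate. Its back end is free to be pushed.
- tube_front (a point): Centre of the tube's flat front end face, 70 mm ahead of its centre.
- tube: The lens tube; origin at its centre.
- jar_mid (a point): Centre (half-way up) of a jar, 56 mm across, 100 mm high, standing near the disc. A bystander.
- spool_mid (a point): Centre (half-way up) of a solder spool standing on its flange, 60 mm across, 45 mm high, near the disc. A bystander.
- meter_mid (a point): Centre (half-way up) of a white climate meter lying flat beside the rail on the robot's side, 100 mm (its x) by 60 mm (its y) by 22 mm high. A bystander.
- partsbox_mid (a point): Centre (half-way up) of an open grey parts box standing beside the turntable on the robot's side, 90 mm (its x) by 70 mm (its y) by 50 mm high. A bystander.
Not all that is in view belongs to the job. There is more than one size of the tube; the job needs the largest.

How it is judged:
On the way, in this order (a step that is already met when the one before it is completed fails the run):
1. the disc lies fully home on the turntable's studs and is let go (horizontal distance between disc_grip and hub_face below 0.003 m and z of disc_grip in the frame of hub_face between 0.0325 and 0.0372 m and angle between disc_grip's own z axis and vertical below 0.03 rad and contact force between the fingers and disc below 0.05 N), for 0.2 s.
2. the tube's front end touches the stop plate, the disc still home (distance between tube_front and stop_face below 0.003 m and angle between the x axis of tube_center and the x axis of stop_face, either way round below 0.04 rad and horizontal distance between disc_grip and hub_face below 0.003 m and z of disc_grip in the frame of hub_face between 0.0325 and 0.0372 m and angle between disc_grip's own z axis and vertical below 0.03 rad), for 0.2 s.
At the end, for the whole second after the job is handed in: Disc flat on the turntable, studs through its holes (axis within 3 mm, underside within 2.2 mm of the face, tilt under 0.03 rad); tube in its groove, centre of its front end within 3 mm of the stop point, axis within 0.04 rad of the groove; both at rest (all of step 2 and linear speed of each of disc, tube below 0.02 m/s); the robot touches nothing.
It fails at once if the jar, spool, meter or parts box is moved by more than 20 mm (distance of any of jar_mid, spool_mid, meter_mid, partsbox_mid from where it was at the start of the episode above 0.02 m).
It fails at once if the disc is dropped on to the studs (faster than 0.6 m/s close above the turntable) (horizontal distance between disc_grip and hub_face below 0.03 m and z of disc_grip in the frame of hub_face below 0.085 m and linear speed of disc above 0.6 m/s).
It fails at once if the tube is lifted out of its groove (its centre more than 15 mm above its place in the groove) (z of tube_center in the frame of stop_face above 0.015 m).
It also fails if it takes over 64 s, if anything falls off the work surface, if the arm or the gripper's body presses on something with over 40 N, if the wrist force passes 120 N, or if a joint passes its speed limit or range.

## Working session

There is one attempt and no reset: what is moved stays moved. The work goes in short steps, Python scripts to look and compute and a shell command to move; the robot and the scene stay as the last step left them, time stands still between calls to the robot, and variables do not carry over. Pictures are saved under pics/ and viewed, at most 10 in all, crops included, and the job is handed in when it is done.

```bash
mkdir -p pics && cat > h.py <<'E'
import numpy as np,cv2,json
from bench import read_state,get_image,tip_extent
from scipy.spatial.transform import Rotation as R
def cam(n):
    d=get_image(n); 
    d['R']=cv2.Rodrigues(np.array(d['rvec'],float))[0]; d['t']=np.array(d['tvec'],float).ravel(); d['K']=np.array(d['camera_matrix'],float)
    return d
def ray(d,px):
    p=np.atleast_2d(np.array(px,float)); K=d['K']
    u=np.c_[(p[:,0]-K[0,2])/K[0,0],(p[:,1]-K[1,2])/K[1,1]]
    s=u.copy()
    for _ in range(30): s=u/(1+d['k1']*(s**2).sum(1,keepdims=True))
    v=np.c_[s,np.ones(len(s))]@d['R']
    return -d['R'].T@d['t'],v
def plane(d,px,z):
    c,v=ray(d,px); return c+v*((z-c[2])/v[:,2:3])
def proj(d,P):
    q=np.atleast_2d(P)@d['R'].T+d['t']; s=q[:,:2]/q[:,2:]
    s=s*(1+d['k1']*(s**2).sum(1,keepdims=True)); return s@d['K'][:2,:2].T+d['K'][:2,2]
E
python3 - <<'E'
from h import *
for n in('top','side'):
    d=cam(n); cv2.imwrite(f'pics/{n}0.png',d['frame']); print(n,-d['R'].T@d['t'],d['R'][2],d['K'][0,0],d['k1'])
s=read_state();print(s);print(tip_extent)
E
```

```text
top [ 0.36988774 -0.02127003  1.13624204] [ 0.12992804  0.00252741 -0.9915202 ] 466.0830722486306 -0.06333920341307571
side [-0.1182074  -0.59151135  0.64749906] [ 0.62850311  0.58051556 -0.51767319] 453.56028038615426 -0.037526423100346075
{'clock': 0.1, 'qpos': array([ 1.22803621e+00,  5.33357545e-02,  1.61415835e+00,  1.04032951e-05,
        1.47598529e+00, -1.19058106e-01]), 'joint_velocities': array([ 0.00034052, -0.00015946, -0.00251425,  0.00070734,  0.00026609,
        0.00088975]), 'joint_efforts': array([ 4.23509914e-05, -3.94899988e+01, -3.71363425e+01, -1.17163440e-04,
        3.86559666e-03, -5.78669699e-06]), 'eef_pos': array([0.13850539, 0.60892195, 0.24915708]), 'ee_rot': array([ 1.11618373e-01,  9.93750698e-01, -9.17143376e-04, -2.20941709e-04]), 'contact_force': array([-0.57221472,  0.41825891,  0.32226363]), 'wrist_torque': array([-0.00904988,  0.02042206, -0.03245948]), 'grip_force': 0.0, 'finger_gap': 0.08494697267129911}
0.019
```

View pics/top0.png

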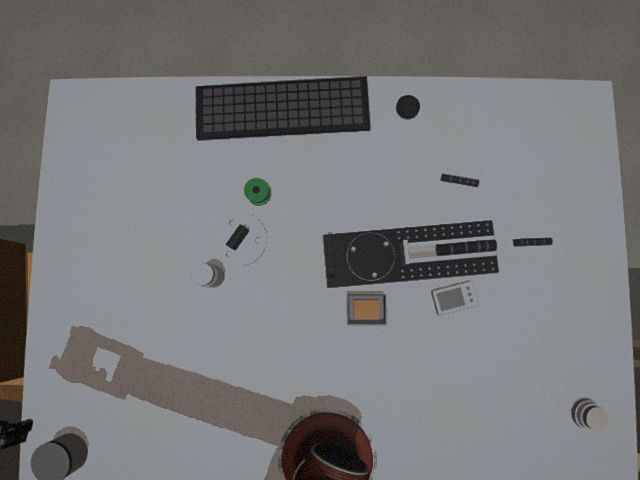

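View pics/side0.png

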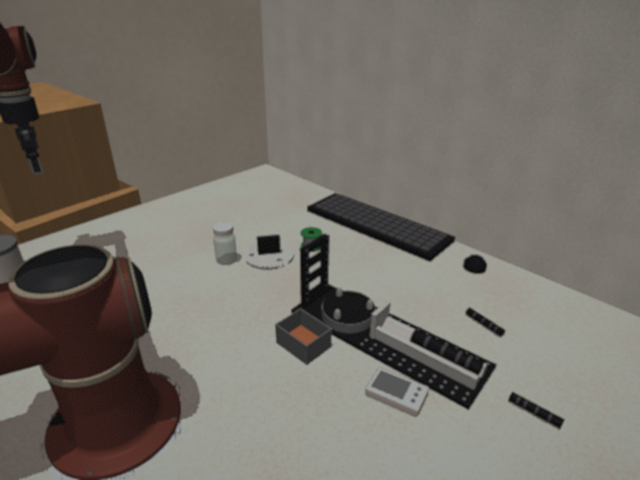

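The tube candidates in the top view are the one lying in the groove at (466,247) and two loose short ones at (460,180) and (532,242). The one in the groove fits: it is the longest and sits in the rail. The disc is at (246,240), with the jar at (206,273) and the green spool at (257,190). I'll confirm in one enlarged crop and measure in the same step.

```bash
python3 - <<'E'
from h import *
d=cam('top'); f=d['frame']
a=cv2.resize(f[170:290,190:300],None,fx=3,fy=3,interpolation=cv2.INTER_CUBIC)
b=cv2.resize(f[165:295,318:558],None,fx=3.3,fy=3.3,interpolation=cv2.INTER_CUBIC)[:, :792]
c=np.zeros((600,800,3),np.uint8); 
a=cv2.resize(f[205:275,195:285],None,fx=2,fy=2,interpolation=cv2.INTER_CUBIC)
c[:b.shape[0],:b.shape[1]]=b; c[440:440+a.shape[0],:a.shape[1]]=a
e=cam('side'); s=cv2.resize(e['frame'][220:280,205:335],None,fx=2.6,fy=2.6,interpolation=cv2.INTER_CUBIC); c[440:440+s.shape[0],200:200+s.shape[1]]=s
cv2.imwrite('pics/crop1.png',c)
g=cv2.cvtColor(f,cv2.COLOR_BGR2GRAY)
# grip
m=np.zeros_like(g); m[215:265,215:275]=(g[215:265,215:275]<60)
n,l,st,ce=cv2.connectedComponentsWithStats(m); 
for i in range(1,n):
    if st[i,4]>30:
        r=cv2.minAreaRect(np.argwhere(l==i)[:,::-1].astype(np.float32)); print('grip',st[i],r,plane(d,cv2.boxPoints(r),0.06).round(4).tolist(),plane(d,[r[0]],.06).round(4))
# studs
roi=g[230:285,340:400]; m=(roi>90).astype(np.uint8); n,l,st,ce=cv2.connectedComponentsWithStats(m)
for i in range(1,n):
    if st[i,4]<80: print('stud',ce[i]+[340,230],st[i,4],plane(d,[ce[i]+[340,230]],.053).round(4))
# rig base
m=np.zeros_like(g); m[210:295,315:505]=(g[210:295,315:505]<75); 
m=cv2.morphologyEx(m,cv2.MORPH_CLOSE,np.ones((9,9))); n,l,st,ce=cv2.connectedComponentsWithStats(m)
i=1+np.argmax(st[1:,4]); r=cv2.minAreaRect(np.argwhere(l==i)[:,::-1].astype(np.float32));print('rig',st[i],r); print(plane(d,cv2.boxPoints(r),.01).round(4))
print(plane(d,[[257,190]],.045),plane(d,[[206,273]],.1))
E
```

```text
grip [226 225  23  25 271] ((237.2567596435547, 237.04054260253906), (10.927278518676758, 24.876995086669922), 35.53767776489258) [[0.4989, 0.2371, 0.06], [0.5469, 0.2047, 0.06], [0.5319, 0.1833, 0.06], [0.4841, 0.2157, 0.06]] [[0.5154 0.2102 0.06  ]]
stud [351.51666667 230.63333333] 60 [[ 0.5329 -0.057   0.053 ]]
stud [398.5 232. ] 2 [[ 0.5302 -0.1675  0.053 ]]
stud [398.5 238. ] 2 [[ 0.516  -0.1673  0.053 ]]
stud [385.66666667 243.25      ] 12 [[ 0.5034 -0.137   0.053 ]]
stud [352.86666667 248.46666667] 15 [[ 0.4908 -0.0602  0.053 ]]
stud [374.38461538 274.38461538] 13 [[ 0.4304 -0.1102  0.053 ]]
stud [377.5 279. ] 2 [[ 0.4198 -0.1174  0.053 ]]
stud [371.5 280. ] 4 [[ 0.4174 -0.1035  0.053 ]]
stud [387.94642857 283.39285714] 56 [[ 0.4097 -0.1416  0.053 ]]
rig [ 323  220  176   75 8514] ((410.99066162109375, 258.8921203613281), (64.40911865234375, 172.30630493164062), 85.03025817871094)
[[ 0.53    0.0127  0.01  ]
 [ 0.5695 -0.4104  0.01  ]
 [ 0.4117 -0.4181  0.01  ]
 [ 0.3746 -0.002   0.01  ]]
[[0.63165563 0.16969568 0.045     ]] [[0.42857263 0.2693714  0.1       ]]
```

View pics/crop1.png

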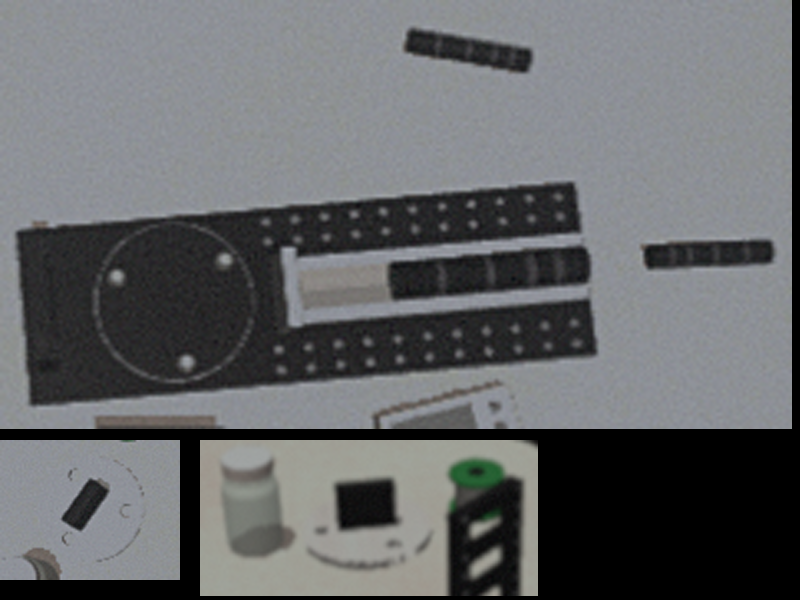

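The crop confirms the tube in the groove as the longest, with five bands, and the disc bar points at the hole near (229,254). The hub comes out at (0.475,-0.1025), stud angle 69.6° (mod 120). Its stud radii are 45 mm, as they should be. The disc is at about (0.518,0.214), bar yaw 146°. I'll move above it.

```bash
python3 -m handwheel '[{"rotation":[0,0,0],"xyz":[-0.046,-0.030,0],"hand":1},{"rotation":[0,0,0],"xyz":[-0.046,-0.030,0],"hand":1},{"rotation":[0,0,0],"xyz":[-0.046,-0.030,0],"hand":1},{"rotation":[0,0,0],"xyz":[-0.046,-0.030,0],"hand":1},{"rotation":[0,0,0],"xyz":[-0.046,-0.030,0],"hand":1}]'; python3 -m handwheel '[{"rotation":[0,0,0],"xyz":[-0.046,-0.030,0],"hand":1},{"rotation":[0,0,0],"xyz":[-0.046,-0.030,0],"hand":1},{"rotation":[0,0,0],"xyz":[-0.046,-0.030,0],"hand":1},{"rotation":[0,0,0],"xyz":[-0.046,-0.030,0],"hand":1},{"rotation":[0,0,0],"xyz":[-0.0436,-0.031,0],"hand":1}]'; python3 -m handwheel '[{"rotation":[0,0,0.124],"xyz":[0,0,0],"hand":1},{"rotation":[0,0,0.123],"xyz":[0,0,0],"hand":1},{"rotation":[0,0,0.123],"xyz":[0,0,0],"hand":1},{"rotation":[0,0,0],"xyz":[0,0,0],"hand":1}]'
cat >> h.py <<'E'
def to(P,yaw):
    """rows: shift in the present tool axes to world P, tool-z turn to tool-x yaw (deg)"""
    s=read_state(); r=R.from_quat(s['ee_rot']); m=r.as_matrix(); y=np.degrees(np.arctan2(m[1,0],m[0,0]))
    t=r.inv().apply(np.array(P)-s['eef_pos']); a=np.radians((y-yaw+180)%360-180)
    print('pos',s['eef_pos'].round(4),'yaw',y.round(2),'shift',t.round(4),'turnz',a.round(4),'toolz',m[:,2].round(4),'q',s['qpos'].round(2),'F',s['contact_force'].round(1),'t',s['clock'],'gap',s['finger_gap'],'grip',s['grip_force'])
E
python3 - <<'E'
from h import *
to([.518,.214,.04],146)
d=cam('top');e=cam('side')
a=cv2.resize(d['frame'][170:290,180:310],None,fx=4,fy=4,interpolation=cv2.INTER_CUBIC)
# hole evidence, rim arc: local contrast points around predicted disc
g=cv2.cvtColor(e['frame'],cv2.COLOR_BGR2GRAY)
m=np.zeros_like(g); m[225:262,250:300]=g[225:262,250:300]<50
n,l,st,ce=cv2.connectedComponentsWithStats(m)
for i in range(1,n):
    if st[i,4]>50: print(st[i],ce[i])
print('pred side grip corners', proj(e,[[.518,.214,.06],[.518-.829*.03,.214+.559*.03,.06],[.518+.829*.03,.214-.559*.03,.06]]).round(1))
s=cv2.resize(e['frame'][215:285,220:330],None,fx=7,fy=7,interpolation=cv2.INTER_CUBIC)
cv2.imwrite('pics/side1.png',s)
E
```

```text
clock: 0.82
eef_pos: [0.3306, 0.4106, 0.2502]
ee_rot: [0.112, 0.994, 0.0, 0.0]
contact_force: [0.6, 0.3, -0.0]
finger_gap: 0.0852
grip_force: 0.0
clock: 1.45
eef_pos: [0.5191, 0.2128, 0.2502]
ee_rot: [0.112, 0.994, 0.0, 0.0]
contact_force: [0.2, 0.7, 1.2]
finger_gap: 0.0855
grip_force: 0.0
clock: 1.95
eef_pos: [0.518, 0.2142, 0.25]
ee_rot: [0.292, 0.956, -0.0, -0.0]
contact_force: [0.6, -1.3, 0.3]
finger_gap: 0.0856
grip_force: 0.0
pos [0.518  0.2142 0.25  ] yaw 146.06 shift [-2.0e-04 -1.0e-04  2.1e-01] turnz 0.001 toolz [-4.e-04 -1.e-04 -1.e+00] q [ 0.26 -0.1   1.76 -0.    1.48 -0.72] F [ 0.6 -1.3  0.3] t 1.95 gap 0.08559253689854959 grip 0.0
[258 236  22  18 352] [268.5625 244.375 ]
pred side grip corners [[268.6 236.7]
 [256.9 237.8]
 [280.2 235.7]]
```

View pics/side1.png

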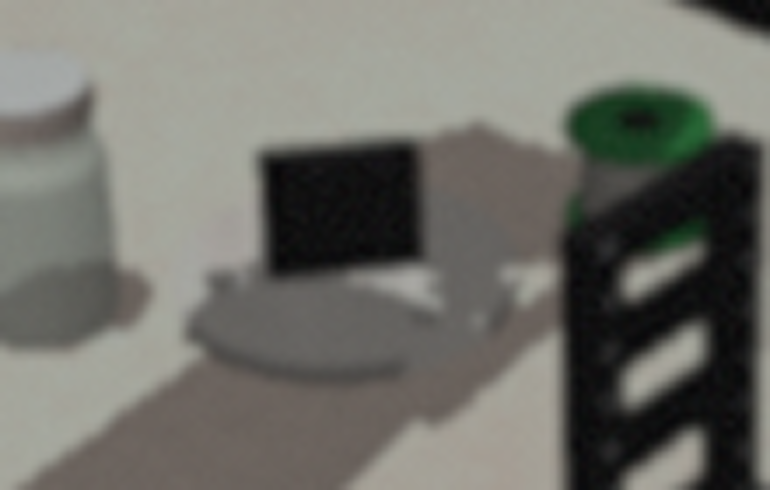

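The side view shows the bar centred at column 268.6, exactly as predicted, with the jar and spool off the bar's ends. Now I'll descend and grip.

```bash
python3 -m handwheel '[{"rotation":[0,0,0],"xyz":[0,0,0.045],"hand":1},{"rotation":[0,0,0],"xyz":[0,0,0.045],"hand":1},{"rotation":[0,0,0],"xyz":[0,0,0.045],"hand":1},{"rotation":[0,0,0],"xyz":[0,0,0.045],"hand":1},{"rotation":[0,0,0],"xyz":[0,0,0.030],"hand":1}]'; python3 -m handwheel '[{"rotation":[0,0,0],"xyz":[0,0,0],"hand":0.4},{"rotation":[0,0,0],"xyz":[0,0,0],"hand":0},{"rotation":[0,0,0],"xyz":[0,0,0],"hand":0},{"rotation":[0,0,0],"xyz":[0,0,0],"hand":0},{"rotation":[0,0,0],"xyz":[0,0,0],"hand":0}]' 40;  python3 -m handwheel '[{"rotation":[0,0,0],"xyz":[0,0,0],"hand":0},{"rotation":[0,0,0],"xyz":[0,0,0],"hand":0}]' 90
```

```text
clock: 2.68
eef_pos: [0.5167, 0.2141, 0.0378]
ee_rot: [0.292, 0.956, -0.001, -0.001]
contact_force: [0.4, 0.1, -0.5]
finger_gap: 0.0853
grip_force: 0.0
clock: 3.3
eef_pos: [0.5197, 0.215, 0.0425]
ee_rot: [0.292, 0.956, 0.001, 0.002]
contact_force: [0.9, 1.6, 5.7]
finger_gap: 0.0176
grip_force: 40.5
clock: 3.55
eef_pos: [0.5198, 0.215, 0.0426]
ee_rot: [0.293, 0.956, 0.001, 0.002]
contact_force: [-0.2, 1.7, 7.1]
finger_gap: 0.0169
grip_force: 88.7
```

```bash
python3 -m handwheel '[{"rotation":[0,0,0],"xyz":[0,0,-0.015],"hand":0},{"rotation":[0,0,0],"xyz":[0,0,-0.030],"hand":0},{"rotation":[0,0,0],"xyz":[0,0,-0.045],"hand":0},{"rotation":[0,0,0],"xyz":[0,0,-0.05],"hand":0},{"rotation":[0,0,0],"xyz":[0,0,-0.05],"hand":0}]'; python3 -m handwheel '[{"rotation":[0,0,0],"xyz":[0,0,-0.020],"hand":0},{"rotation":[0,0,0],"xyz":[0,0,0],"hand":0},{"rotation":[0,0,0],"xyz":[0,0,0],"hand":0}]'
python3 - <<'E'
from h import *
to([.475,-.1025,.25],69.6)
E
```

```text
clock: 4.18
eef_pos: [0.5167, 0.2138, 0.2306]
ee_rot: [0.293, 0.956, -0.001, -0.001]
contact_force: [-0.3, -0.2, -3.6]
finger_gap: 0.0171
grip_force: 88.2
clock: 4.55
eef_pos: [0.5166, 0.2139, 0.2468]
ee_rot: [0.293, 0.956, -0.001, -0.002]
contact_force: [0.1, 0.1, -4.9]
finger_gap: 0.017
grip_force: 88.5
pos [0.5166 0.2139 0.2468] yaw 145.97 shift [-0.1426 -0.2855 -0.0025] turnz 1.333 toolz [-0.0054 -0.0015 -1.    ] q [ 0.26 -0.1   1.77 -0.    1.48 -0.72] F [ 0.1  0.1 -4.9] t 4.55 gap 0.017042943967717383 grip 88.53196620941162
```

```bash
python3 -m handwheel '[{"rotation":[0,0,0],"xyz":[-0.013,-0.026,0],"hand":0},{"rotation":[0,0,0],"xyz":[-0.017,-0.034,0],"hand":0},{"rotation":[0,0,0],"xyz":[-0.017,-0.034,0],"hand":0},{"rotation":[0,0,0],"xyz":[-0.017,-0.034,0],"hand":0},{"rotation":[0,0,0],"xyz":[-0.017,-0.034,0],"hand":0}]'; python3 -m handwheel '[{"rotation":[0,0,0],"xyz":[-0.017,-0.034,0],"hand":0},{"rotation":[0,0,0],"xyz":[-0.017,-0.034,0],"hand":0},{"rotation":[0,0,0],"xyz":[-0.015,-0.030,0],"hand":0},{"rotation":[0,0,0],"xyz":[-0.0126,-0.0255,0],"hand":0},{"rotation":[0,0,0.133],"xyz":[0,0,0],"hand":0}]';  python3 -m handwheel '[{"rotation":[0,0,0.15],"xyz":[0,0,0],"hand":0},{"rotation":[0,0,0.15],"xyz":[0,0,0],"hand":0},{"rotation":[0,0,0.15],"xyz":[0,0,0],"hand":0},{"rotation":[0,0,0.15],"xyz":[0,0,0],"hand":0},{"rotation":[0,0,0.15],"xyz":[0,0,0],"hand":0}]'; python3 -m handwheel '[{"rotation":[0,0,0.15],"xyz":[0,0,0],"hand":0},{"rotation":[0,0,0.15],"xyz":[0,0,0],"hand":0},{"rotation":[0,0,0.15],"xyz":[0,0,0],"hand":0},{"rotation":[0,0,0],"xyz":[0,0,0],"hand":0},{"rotation":[0,0,0],"xyz":[0,0,0],"hand":0}]'
python3 - <<'E'
from h import *
to([.475,-.1025,.13],69.6)
d=cam('top');e=cam('side')
c=np.zeros((560,800,3),np.uint8)
c[:480,:400]=cv2.resize(d['frame'][190:310,320:420],None,fx=4,fy=4,interpolation=cv2.INTER_CUBIC)
c[:480,400:]=cv2.resize(e['frame'][220:364,290:410],(400,480),interpolation=cv2.INTER_CUBIC)
cv2.imwrite('pics/hold.png',c)
E
```

```text
clock: 5.18
eef_pos: [0.493, 0.0337, 0.2469]
ee_rot: [0.292, 0.956, -0.001, -0.003]
contact_force: [-0.2, 0.1, -4.0]
finger_gap: 0.0174
grip_force: 88.8
clock: 5.8
eef_pos: [0.475, -0.1034, 0.2469]
ee_rot: [0.359, 0.933, -0.0, -0.003]
contact_force: [-0.5, 0.3, -4.6]
finger_gap: 0.0174
grip_force: 89.2
clock: 6.42
eef_pos: [0.4752, -0.1016, 0.2469]
ee_rot: [0.675, 0.738, -0.001, -0.003]
contact_force: [0.4, -0.5, -4.4]
finger_gap: 0.0168
grip_force: 89.1
clock: 7.05
eef_pos: [0.4759, -0.1018, 0.2487]
ee_rot: [0.821, 0.572, -0.001, -0.001]
contact_force: [-0.3, -1.3, -3.4]
finger_gap: 0.017
grip_force: 89.1
pos [ 0.4759 -0.1018  0.2487] yaw 69.72 shift [-0.0009 -0.0003  0.1187] turnz 0.0021 toolz [-0.0027  0.001  -1.    ] q [-0.36 -0.29  1.93 -0.    1.5  -0.01] F [-0.3 -1.3 -3.4] t 7.05 gap 0.01703018364349186 grip 89.14015889167786
```

View pics/hold.png

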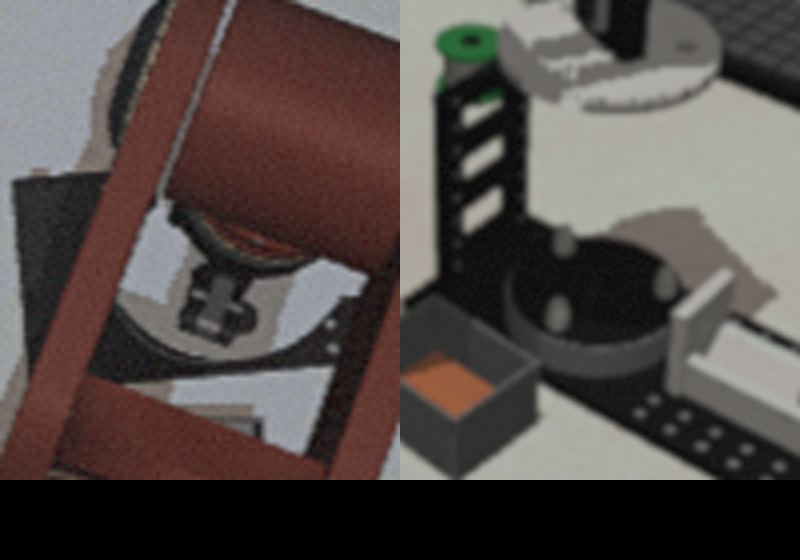

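The disc hangs level. The top view is blocked by the arm, but the side view shows the studs at about (339,292), (369,304) and (337,314). I'll go lower so that the disc rim stands against the black rig, then measure its offset.

```bash
python3 - <<'E'
from h import *
e=cam('side'); f=e['frame']; np.save('side_hold.npy',f)
C=np.array([.4749,-.1025]); a=np.radians([69.6,189.6,309.6])
S=np.c_[C+.045*np.c_[np.cos(a),np.sin(a)],[.044]*3]; p=proj(e,S); print('pred studs',p.round(1))
g=cv2.GaussianBlur(cv2.cvtColor(f,cv2.COLOR_BGR2GRAY),(3,3),0)
for q in p:
    x,y=q.round().astype(int); w=g[y-9:y+10,x-9:x+10]; m=(w>(55)).astype(np.uint8); n,l,st,ce=cv2.connectedComponentsWithStats(m)
    for i in range(1,n): print(q.round(1),ce[i]+[x-9,y-9],st[i])
E
python3 -m handwheel '[{"rotation":[0,0,0],"xyz":[-0.001,0,0.025],"hand":0},{"rotation":[0,0,0],"xyz":[0,0,0.035],"hand":0},{"rotation":[0,0,0],"xyz":[0,0,0.035],"hand":0},{"rotation":[0,0,0],"xyz":[0,0,0.024],"hand":0},{"rotation":[0,0,0],"xyz":[0,0,0],"hand":0}]'
python3 - <<'E'
from h import *
to([.475,-.1025,.1],69.6)
e=cam('side'); np.save('side_low.npy',e['frame'])
cv2.imwrite('pics/low.png',cv2.resize(e['frame'][220:350,280:440],(800,600*130*8//(160*6) if 0 else 650))[:600])
P=read_state()['eef_pos'];z=P[2]-.0425
t=np.linspace(0,2*np.pi,13)
print(proj(e,np.c_[P[0]+.065*np.cos(t),P[1]+.065*np.sin(t),0*t+z]).round(1).tolist())
E
```

```text
pred studs [[339.5 291.5]
 [337.6 314.1]
 [370.2 304.2]]
[339.5 291.5] [340.69633508 287.02094241] [  0   0  19  15 191]
[337.6 314.1] [336.08910891 317.02970297] [  1   4  14  15 101]
[370.2 304.2] [373.51428571 303.12380952] [  4   0  15  19 210]
clock: 7.82
eef_pos: [0.4744, -0.1023, 0.1289]
ee_rot: [0.821, 0.571, -0.002, -0.002]
contact_force: [0.9, -0.0, -3.8]
finger_gap: 0.017
grip_force: 89.0
pos [ 0.4744 -0.1023  0.1289] yaw 69.64 shift [0.     0.0007 0.0289] turnz 0.0006 toolz [-0.0051  0.0019 -1.    ] q [-0.37 -0.18  2.04 -0.    1.28 -0.01] F [ 0.9 -0.  -3.8] t 7.825 gap 0.01698602283928491 grip 89.00831937789917
[[370.1, 273.6], [356.2, 269.3], [341.0, 269.2], [327.9, 273.5], [320.3, 281.3], [320.4, 290.9], [328.9, 299.7], [343.9, 305.0], [361.0, 305.0], [374.8, 299.7], [381.3, 291.0], [379.4, 281.4], [370.1, 273.6]]
```

View pics/low.png

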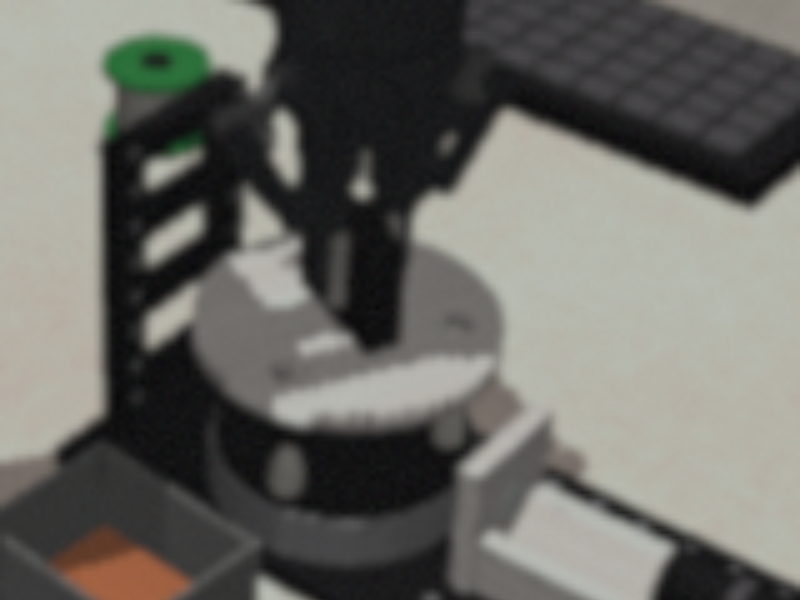

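```bash
python3 - <<'E'
from h import *
from scipy.optimize import least_squares
e=cam('side'); g=cv2.cvtColor(e['frame'],cv2.COLOR_BGR2GRAY).astype(float)
s=read_state();P=s['eef_pos'];rim=[]
C=P[:2];zu=P[2]-.0425
# lower rim: search radially in world on underside plane, steepest bright->dark
for a in np.radians(np.arange(215,300,4)):
    r=np.arange(.055,.078,.0005); q=proj(e,np.c_[C[0]+r*np.cos(a),C[1]+r*np.sin(a),0*r+zu])
    v=cv2.remap(g.astype(np.float32),q[:,0].astype(np.float32)[None],q[:,1].astype(np.float32)[None],cv2.INTER_CUBIC)[0]
    v=cv2.GaussianBlur(v[None],(9,1),0)[0]
    k=np.argmin(np.gradient(v)); rim.append([np.degrees(a),r[k]*1e3,v[:6].mean(),v[-6:].mean()])
print(np.round(rim,1).tolist())
zt=zu+.01;a=np.radians(69.6+np.array([0,120,240])); print('pred holes',proj(e,np.c_[C+.045*np.c_[np.cos(a),np.sin(a)],[zt]*3]).round(1))
E
```

```text
[[215.0, 63.0, 139.7, 16.1], [219.0, 65.5, 134.8, 20.2], [223.0, 65.0, 129.0, 15.1], [227.0, 65.0, 137.6, 14.2], [231.0, 65.0, 123.0, 16.7], [235.0, 63.0, 141.9, 18.3], [239.0, 64.0, 136.8, 14.6], [243.0, 65.0, 138.4, 34.4], [247.0, 63.0, 125.3, 86.0], [251.0, 58.5, 131.9, 91.0], [255.0, 60.0, 137.0, 66.0], [259.0, 57.0, 137.7, 90.4], [263.0, 58.5, 140.3, 113.6], [267.0, 58.5, 155.3, 112.6], [271.0, 57.5, 145.6, 111.3], [275.0, 57.5, 142.2, 108.6], [279.0, 57.0, 147.6, 135.6], [283.0, 58.0, 156.7, 179.8], [287.0, 59.0, 171.3, 183.1], [291.0, 59.0, 178.0, 182.1], [295.0, 59.0, 176.8, 182.4], [299.0, 59.0, 154.6, 181.8]]
pred holes [[341.1 270.4]
 [339.3 292.2]
 [372.8 282.8]]
```

```bash
python3 - <<'E'
from h import *
e=cam('side'); g=cv2.GaussianBlur(cv2.cvtColor(e['frame'],cv2.COLOR_BGR2GRAY),(3,3),0).astype(np.float32)
s=read_state();C=s['eef_pos'][:2];zt=s['eef_pos'][2]-.0325
for A in (range(115,175,5),range(-50,20,5)):
  o=[]
  for a in np.radians(list(A)):
    r=np.arange(.052,.078,.0005); q=proj(e,np.c_[C[0]+r*np.cos(a),C[1]+r*np.sin(a),0*r+zt]).astype(np.float32)
    v=cv2.GaussianBlur(cv2.remap(g,q[None,:,0],q[None,:,1],cv2.INTER_LINEAR),(7,1),0)[0]
    d=np.gradient(v);k=np.argmax(abs(d)); o.append((round(np.degrees(a)),r[k]*1e3,round(float(v[0])),round(float(v[-1]))))
  print(o)
E
```

```text
[(115, np.float64(68.0), 112, 17), (120, np.float64(74.50000000000001), 110, 32), (125, np.float64(75.50000000000001), 111, 64), (130, np.float64(76.00000000000001), 112, 122), (135, np.float64(67.5), 113, 170), (140, np.float64(70.5), 113, 178), (145, np.float64(75.50000000000001), 111, 140), (150, np.float64(69.0), 112, 53), (155, np.float64(70.5), 111, 17), (160, np.float64(71.00000000000001), 111, 17), (165, np.float64(72.00000000000001), 110, 21), (170, np.float64(72.00000000000001), 110, 25)]
[(-50, np.float64(62.5), 105, 183), (-45, np.float64(63.0), 107, 182), (-40, np.float64(62.5), 109, 182), (-35, np.float64(63.0), 109, 183), (-30, np.float64(63.0), 109, 183), (-25, np.float64(63.0), 108, 184), (-20, np.float64(63.5), 108, 183), (-15, np.float64(62.5), 107, 183), (-10, np.float64(63.5), 108, 182), (-5, np.float64(63.5), 108, 182), (0, np.float64(63.0), 109, 182), (5, np.float64(63.5), 109, 182), (10, np.float64(64.0), 102, 182), (15, np.float64(62.5), 62, 182)]
```

```bash
python3 -m handwheel '[{"rotation":[0,0,0],"xyz":[0,0.0014,0.012],"hand":0},{"rotation":[0,0,0],"xyz":[0,0,0.012],"hand":0},{"rotation":[0,0,0],"xyz":[0,0,0.006],"hand":0},{"rotation":[0,0,0],"xyz":[0,0,0.004],"hand":0},{"rotation":[0,0,0],"xyz":[0,0,0],"hand":0}]'; python3 -m handwheel '[{"rotation":[0,0,0],"xyz":[0,0,0.002],"hand":0},{"rotation":[0,0,0],"xyz":[0,0,0.002],"hand":0},{"rotation":[0,0,0],"xyz":[0,0,0],"hand":0}]'; python3 - <<'E'
from h import *
to([.4756,-.1032,.0775],69.6)
E
```

```text
clock: 8.6
eef_pos: [0.4773, -0.1034, 0.0969]
ee_rot: [0.821, 0.571, -0.0, -0.0]
contact_force: [0.0, -0.6, -4.0]
finger_gap: 0.0172
grip_force: 89.4
clock: 8.98
eef_pos: [0.4774, -0.1034, 0.0932]
ee_rot: [0.821, 0.571, -0.0, -0.0]
contact_force: [0.7, 0.2, -3.6]
finger_gap: 0.017
grip_force: 89.4
pos [ 0.4774 -0.1034  0.0932] yaw 69.6 shift [-0.0004 -0.0018  0.0157] turnz 0.0001 toolz [-2.e-04  1.e-04 -1.e+00] q [-0.37 -0.12  2.06 -0.    1.21 -0.01] F [ 0.7  0.2 -3.6] t 8.975 gap 0.016992573017829832 grip 89.3882954120636
```

```bash
python3 -m handwheel '[{"rotation":[0,0,0],"xyz":[-0.0004,-0.0018,0],"hand":0},{"rotation":[0,0,0],"xyz":[0,0,0.002],"hand":0},{"rotation":[0,0,0],"xyz":[0,0,0.002],"hand":0},{"rotation":[0,0,0],"xyz":[0,0,0],"hand":0}]'; python3 -m handwheel '[{"rotation":[0,0,0],"xyz":[0,0,0.002],"hand":0},{"rotation":[0,0,0],"xyz":[0,0,0.002],"hand":0},{"rotation":[0,0,0],"xyz":[0,0,0],"hand":0}]'; python3 - <<'E'
from h import *
to([.4756,-.1032,.0775],69.6)
E
```

```text
clock: 9.48
eef_pos: [0.4755, -0.1032, 0.089]
ee_rot: [0.821, 0.571, -0.0, -0.0]
contact_force: [0.3, -1.2, -3.7]
finger_gap: 0.0169
grip_force: 89.4
clock: 9.85
eef_pos: [0.4755, -0.1032, 0.085]
ee_rot: [0.821, 0.571, -0.0, -0.0]
contact_force: [-0.6, -0.8, -4.0]
finger_gap: 0.0169
grip_force: 89.4
pos [ 0.4755 -0.1032  0.085 ] yaw 69.6 shift [0.     0.0001 0.0075] turnz 0.0001 toolz [-5.e-04  1.e-04 -1.e+00] q [-0.37 -0.12  2.07 -0.    1.19 -0.01] F [-0.6 -0.8 -4. ] t 9.85 gap 0.01686003797977543 grip 89.38944697380066
```

No contact so far, and the underside is already past the stud tapers. I'll continue down.

```bash
python3 -m handwheel '[{"rotation":[0,0,0],"xyz":[0,0,0.003],"hand":0},{"rotation":[0,0,0],"xyz":[0,0,0.002],"hand":0},{"rotation":[0,0,0],"xyz":[0,0,0.001],"hand":0},{"rotation":[0,0,0],"xyz":[0,0,0],"hand":0}]'; python3 -m handwheel '[{"rotation":[0,0,0],"xyz":[0,0,0.001],"hand":0},{"rotation":[0,0,0],"xyz":[0,0,0.001],"hand":0},{"rotation":[0,0,0],"xyz":[0,0,0],"hand":0}]'
```

```text
clock: 10.35
eef_pos: [0.4756, -0.1032, 0.0792]
ee_rot: [0.821, 0.571, -0.0, -0.0]
contact_force: [0.1, -0.9, -4.5]
finger_gap: 0.0171
grip_force: 89.4
clock: 10.72
eef_pos: [0.4758, -0.1032, 0.0776]
ee_rot: [0.821, 0.571, 0.0, -0.0]
contact_force: [-1.4, 1.3, -1.5]
finger_gap: 0.0169
grip_force: 89.6
```

```bash
python3 -m handwheel '[{"rotation":[0,0,0],"xyz":[0,0,0.001],"hand":0},{"rotation":[0,0,0],"xyz":[0,0,0],"hand":0}]' && python3 -m handwheel '[{"rotation":[0,0,0],"xyz":[0,0,0],"hand":0.3},{"rotation":[0,0,0],"xyz":[0,0,0],"hand":0.5},{"rotation":[0,0,0],"xyz":[0,0,0],"hand":0.5},{"rotation":[0,0,0],"xyz":[0,0,0],"hand":0.5}]' 20 && python3 -m handwheel '[{"rotation":[0,0,0],"xyz":[0,0,-0.02],"hand":0.5},{"rotation":[0,0,0],"xyz":[0,0,-0.04],"hand":0.5},{"rotation":[0,0,0],"xyz":[0,0,-0.05],"hand":0.5},{"rotation":[0,0,0],"xyz":[0,0,-0.05],"hand":0.5},{"rotation":[0,0,0],"xyz":[0,0,-0.03],"hand":0.5}]' && python3 - <<'E'
from h import *
to([.53,-.38,.26],95.2)
d=cam('top');e=cam('side'); np.save('t.npy',d['frame'])
c=np.zeros((600,800,3),np.uint8)
c[:,:400]=cv2.resize(e['frame'][240:375,300:390],(400,600),interpolation=cv2.INTER_CUBIC)
c[:400,400:]=cv2.resize(e['frame'][300:410,380:510],(400,400*11//13+62),interpolation=cv2.INTER_CUBIC)[:400]
cv2.imwrite('pics/home.png',c)
E
```

```text
clock: 10.98
eef_pos: [0.4758, -0.1032, 0.0776]
ee_rot: [0.821, 0.571, -0.0, -0.0]
contact_force: [-6.3, 3.0, 5.6]
finger_gap: 0.017
grip_force: 90.9
clock: 11.48
eef_pos: [0.4758, -0.1033, 0.0763]
ee_rot: [0.821, 0.571, 0.0, 0.0]
contact_force: [0.0, -0.1, 0.7]
finger_gap: 0.0423
grip_force: 0.0
clock: 12.1
eef_pos: [0.4765, -0.1036, 0.2697]
ee_rot: [0.821, 0.571, 0.001, 0.002]
contact_force: [0.3, -1.0, 1.0]
finger_gap: 0.0426
grip_force: 0.0
pos [ 0.4765 -0.1036  0.2697] yaw 69.6 shift [-0.2404  0.1465  0.0103] turnz -0.4468 toolz [ 0.004  -0.0015 -1.    ] q [-0.37 -0.3   1.9   0.    1.53 -0.01] F [ 0.3 -1.   1. ] t 12.1 gap 0.042622586821954044 grip 0.0
```

View pics/home.png

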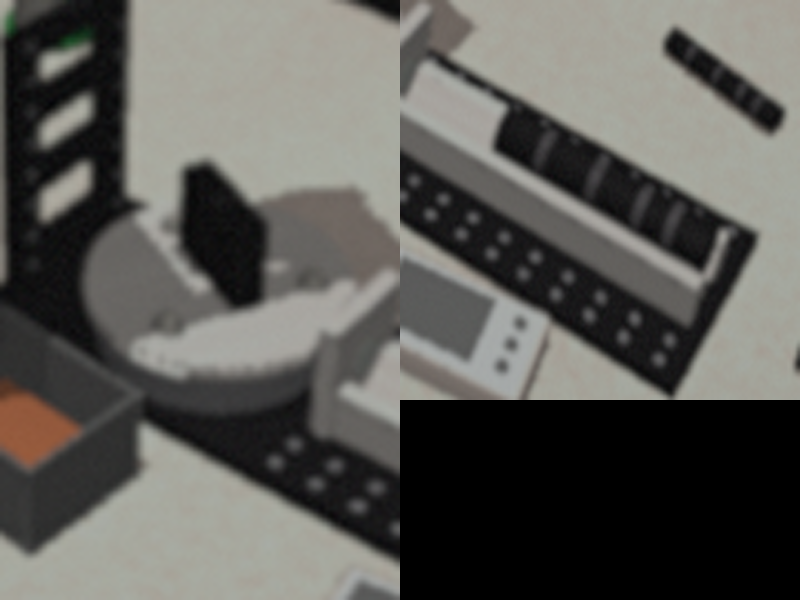

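The disc lies flat on the turntable, stud tips showing in its holes at about (337,313) and (370,303) in the full side frame. In the right-hand crop the tube's back end is near the rail end. Next I'll measure the tube's front and the stop plate from the top view.

```bash
python3 - <<'E'
from h import *
d=cam('top'); g=cv2.cvtColor(d['frame'],cv2.COLOR_BGR2GRAY).astype(np.float32)
H=np.array([.4749,-.1025])
for th in (94.5,95.2,96):
  u=np.array([np.cos(np.radians(th)),np.sin(np.radians(th))]); n=np.array([-u[1],u[0]])
  # lateral profile of rail in the empty part: rail edges at z=.036
  for s in (-.12,-.27):
    w=np.arange(-.045,.045,.001); P=np.c_[H+s*u+w[:,None]*n,0*w+.036]; q=proj(d,P).astype(np.float32)
    v=cv2.remap(g,q[None,:,0],q[None,:,1],cv2.INTER_LINEAR)[0]; gr=np.gradient(cv2.GaussianBlur(v[None],(5,1),0)[0]); print(th,s,'rail edges mm',(w[np.argmax(gr)]*1e3).round(1),(w[np.argmin(gr)]*1e3).round(1))
u=np.array([np.cos(np.radians(95.2)),np.sin(np.radians(95.2))]); n=np.array([-u[1],u[0]])
for z,o in ((.056,0),(.072,-.02),(.072,.0),(.072,.02)):
  s=-np.arange(.03,.33,.004); P=np.c_[H+s[:,None]*u+o*n,0*s+z]; q=proj(d,P).astype(np.float32)
  v=cv2.remap(g,q[None,:,0],q[None,:,1],cv2.INTER_LINEAR)[0]; print(z,o,[(round(float(a*1e3)),int(b)) for a,b in zip(s,v)])
to([0,0,0],95.2)
E
```

```text
94.5 -0.12 rail edges mm 25.0 0.0
94.5 -0.27 rail edges mm -28.0 -19.0
95.2 -0.12 rail edges mm 26.0 1.0
95.2 -0.27 rail edges mm -25.0 -16.0
96 -0.12 rail edges mm 28.0 3.0
96 -0.27 rail edges mm -21.0 -12.0
0.056 0 [(-30, 42), (-34, 52), (-38, 57), (-42, 51), (-46, 47), (-50, 45), (-54, 38), (-58, 52), (-62, 61), (-66, 55), (-70, 35), (-74, 35), (-78, 34), (-82, 38), (-86, 35), (-90, 41), (-94, 42), (-98, 41), (-102, 47), (-106, 42), (-110, 43), (-114, 47), (-118, 36), (-122, 24), (-126, 25), (-130, 55), (-134, 69), (-138, 68), (-142, 68), (-146, 67), (-150, 70), (-154, 69), (-158, 66), (-162, 41), (-166, 30), (-170, 30), (-174, 36), (-178, 33), (-182, 33), (-186, 51), (-190, 73), (-194, 42), (-198, 29), (-202, 31), (-206, 37), (-210, 33), (-214, 37), (-218, 35), (-222, 60), (-226, 70), (-230, 37), (-234, 38), (-238, 37), (-242, 40), (-246, 38), (-250, 46), (-254, 72), (-258, 57), (-262, 36), (-266, 38), (-270, 48), (-274, 74), (-278, 57), (-282, 39), (-286, 42), (-290, 40), (-294, 44), (-298, 143), (-302, 162), (-306, 155), (-310, 154), (-314, 153), (-318, 156), (-322, 156), (-326
[... 2361 characters left out ...]
), (-186, 161), (-190, 159), (-194, 160), (-198, 160), (-202, 161), (-206, 159), (-210, 159), (-214, 157), (-218, 160), (-222, 158), (-226, 161), (-230, 159), (-234, 160), (-238, 159), (-242, 161), (-246, 161), (-250, 160), (-254, 161), (-258, 159), (-262, 160), (-266, 159), (-270, 158), (-274, 159), (-278, 157), (-282, 161), (-286, 150), (-290, 149), (-294, 159), (-298, 156), (-302, 159), (-306, 156), (-310, 156), (-314, 156), (-318, 156), (-322, 157), (-326, 158), (-330, 157)]
pos [ 0.4766 -0.1036  0.2683] yaw 69.6 shift [-0.069  -0.4839  0.2662] turnz -0.4467 toolz [ 0.004  -0.0015 -1.    ] q [-0.37 -0.3   1.9   0.    1.53 -0.01] F [ 0.5  0.4 -0.9] t 12.25 gap 0.04266705892108327 grip 0.0
```

```bash
python3 - <<'E'
from h import *
d=cam('top'); g=cv2.cvtColor(d['frame'],cv2.COLOR_BGR2GRAY).astype(np.float32)
H=np.array([.4749,-.1025]);th=np.radians(95.2);u=np.array([np.cos(th),np.sin(th)]); n=np.array([-u[1],u[0]])
def prof(P):
    q=proj(d,P).astype(np.float32); return cv2.remap(g,q[None,:,0],q[None,:,1],cv2.INTER_LINEAR)[0]
w=np.arange(-.04,.04,.0005); S=np.arange(-.29,-.165,.005); c=[]
for s in S:
    v=prof(np.c_[H+s*u+w[:,None]*n,0*w+.045]); k=abs(w)<.022; x=w[k][v[k]<100]; c.append((x.min()+x.max())/2); 
c=np.array(c);p=np.polyfit(S,c,1);print('width',(x.max()-x.min()),'offset mm at s',(c*1e3).round(1).tolist(),p)
th2=95.2+np.degrees(p[0]);print('yaw',th2,'offset at hub mm',p[1]*1e3)
s=-np.arange(.12,.32,.001); P=np.c_[H+s[:,None]*u+(np.polyval(p,s))[:,None]*n,0*s+.052]; v=cv2.GaussianBlur(prof(P)[None],(5,1),0)[0]
gr=np.gradient(v); print('front s',s[40+np.argmin(gr[30:60])-10]*1e3,'back s',s[160+np.argmax(gr[160:])]*1e3); print([(round(float(a*1e3)),int(b)) for a,b in zip(s[::2],v[::2])])
for t in (-.30,-.34): print('pt',t,H+t*u+np.polyval(p,t)*n)
E
```

```text
width 0.03550000000000003 offset mm at s [-0.5, -0.2, -0.2, -0.5, -0.7, -1.0, -0.7, -1.0, -0.7, -0.7, -0.7, -0.5, -0.5, -0.2, -0.7, -0.7, -1.0, -0.2, 0.0, -0.2, -0.7, -4.5, -4.2, -4.2, -4.2] [-0.02342308 -0.00656731]
yaw 93.85795654909742 offset at hub mm -6.567307692307662
front s -162.00000000000003 back s -298.00000000000017
[(-120, 33), (-122, 33), (-124, 30), (-126, 27), (-128, 32), (-130, 45), (-132, 58), (-134, 63), (-136, 65), (-138, 68), (-140, 68), (-142, 67), (-144, 67), (-146, 69), (-148, 70), (-150, 69), (-152, 66), (-154, 66), (-156, 68), (-158, 68), (-160, 63), (-162, 50), (-164, 37), (-166, 29), (-168, 29), (-170, 33), (-172, 34), (-174, 33), (-176, 33), (-178, 34), (-180, 33), (-182, 35), (-184, 37), (-186, 40), (-188, 52), (-190, 66), (-192, 63), (-194, 44), (-196, 36), (-198, 36), (-200, 37), (-202, 35), (-204, 33), (-206, 36), (-208, 38), (-210, 38), (-212, 36), (-214, 35), (-216, 36), (-218, 37), (-220, 38), (-222, 49), (-224, 63), (-226, 70), (-228, 60), (-230, 43), (-232, 38), (-234, 35), (-236, 37), (-238, 39), (-240, 37), (-242, 36), (-244, 35), (-246, 39), (-248, 37), (-250, 39), (-252, 50), (-254, 62), (-256, 68), (-258, 62), (-260, 49), (-262, 39), (-264, 37), (-266, 40), (-268, 42), (-270, 44), (-272, 53), (-274, 63), (-276, 67), (-278, 61), (-280, 50), (-282, 46), (-284, 45), (-286, 42), (-288, 39), (-290, 37), (-292, 40), (-294, 39), (-296, 53), (-298, 97), (-300, 141), (-302, 156), (-304, 157), (-306, 156), (-308, 155), (-310, 155), (-312, 156), (-314, 156), (-316, 154), (-318, 154)]
pt -0.3 [ 0.50163205 -0.40130698]
pt -0.34 [ 0.50432429 -0.44122727]
```

The tube's back end is at s ≈ -299 mm from the hub along the rig axis (yaw 95.2°). I'll close the fingers and go behind it, to (0.505,-0.431).

```bash
python3 -m handwheel '[{"rotation":[0,0,0],"xyz":[-0.030,0.0142,0],"hand":0},{"rotation":[0,0,0],"xyz":[-0.040,0.019,0],"hand":0},{"rotation":[0,0,0],"xyz":[-0.040,0.019,0],"hand":0},{"rotation":[0,0,0],"xyz":[-0.040,0.019,0],"hand":0},{"rotation":[0,0,0],"xyz":[-0.040,0.019,0],"hand":0}]' 20; python3 -m handwheel '[{"rotation":[0,0,0],"xyz":[-0.040,0.019,0],"hand":0},{"rotation":[0,0,0],"xyz":[-0.040,0.019,0],"hand":0},{"rotation":[0,0,0],"xyz":[-0.027,0.013,0],"hand":0},{"rotation":[0,0,-0.149],"xyz":[0,0,0],"hand":0},{"rotation":[0,0,-0.149],"xyz":[0,0,0],"hand":0}]'; python3 -m handwheel '[{"rotation":[0,0,-0.149],"xyz":[0,0,0],"hand":0},{"rotation":[0,0,0],"xyz":[0,0,0.04],"hand":0},{"rotation":[0,0,0],"xyz":[0,0,0.05],"hand":0},{"rotation":[0,0,0],"xyz":[0,0,0.03],"hand":0},{"rotation":[0,0,0],"xyz":[0,0,0],"hand":0}]'; python3 - <<'E'
from h import *
to([.5054,-.4311,.058],95.2)
E
```

```text
clock: 12.92
eef_pos: [0.4931, -0.3135, 0.2631]
ee_rot: [0.821, 0.571, -0.001, -0.002]
contact_force: [0.7, 0.9, 0.1]
finger_gap: -0.0002
grip_force: 0.0
clock: 13.55
eef_pos: [0.5035, -0.4306, 0.2624]
ee_rot: [0.726, 0.688, 0.0, -0.003]
contact_force: [0.7, 0.4, -0.5]
finger_gap: 0.0003
grip_force: 0.0
clock: 14.18
eef_pos: [0.5019, -0.428, 0.1396]
ee_rot: [0.674, 0.739, 0.0, -0.006]
contact_force: [-0.3, 0.5, 0.8]
finger_gap: -0.0
grip_force: 0.0
pos [ 0.5019 -0.428   0.1396] yaw 95.21 shift [-0.0041  0.0038  0.0816] turnz 0.0002 toolz [-0.0077  0.0083 -0.9999] q [-0.82  0.23  1.61  0.    1.31 -0.91] F [-0.3  0.5  0.8] t 14.175 gap -7.793135103993815e-06 grip 0.0
```

```bash
python3 -m handwheel '[{"rotation":[0,0,0],"xyz":[-0.004,0.003,0.02],"hand":0},{"rotation":[0,0,0],"xyz":[-0.003,0,0.03],"hand":0},{"rotation":[0,0,0],"xyz":[0,0,0.022],"hand":0},{"rotation":[0,0,0],"xyz":[0,0,0.008],"hand":0},{"rotation":[0,0,0],"xyz":[0,0,0],"hand":0}]'; python3 - <<'E'
from h import *
to([.5054,-.4311,.058],95.2)
e=cam('side');cv2.imwrite('pics/behind.png',cv2.resize(e['frame'][270:430,370:570],(750,600),interpolation=cv2.INTER_CUBIC))
E
```

```text
clock: 14.8
eef_pos: [0.5081, -0.4374, 0.066]
ee_rot: [0.674, 0.739, 0.0, -0.0]
contact_force: [0.3, -0.2, 0.0]
finger_gap: -0.0003
grip_force: 0.0
pos [ 0.5081 -0.4374  0.066 ] yaw 95.22 shift [ 0.0066 -0.0021  0.008 ] turnz 0.0003 toolz [-3.e-04  4.e-04 -1.e+00] q [-0.82  0.32  1.63  0.    1.19 -0.91] F [ 0.3 -0.2  0. ] t 14.8 gap -0.00030786265530154946 grip 0.0
```

View pics/behind.png

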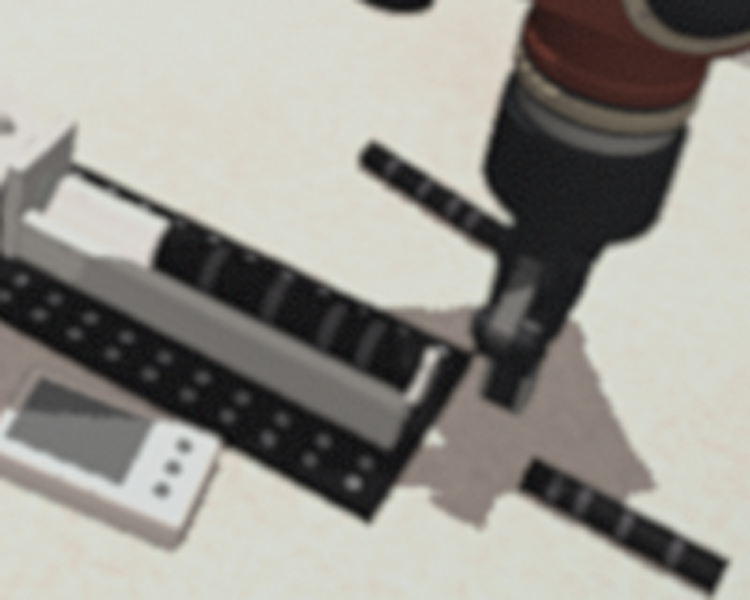

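The closed fingers stand clear behind the tube's back end and the loose tube isn't touched. I'll lower and push.

```bash
python3 -m handwheel '[{"rotation":[0,0,0],"xyz":[0,-0.002,0.008],"hand":0},{"rotation":[0,0,0],"xyz":[0.012,0,0],"hand":0},{"rotation":[0,0,0],"xyz":[0.010,0,0],"hand":0},{"rotation":[0,0,0],"xyz":[0.006,0,0],"hand":0},{"rotation":[0,0,0],"xyz":[0.006,0,0],"hand":0}]'; python3 -m handwheel '[{"rotation":[0,0,0],"xyz":[0.008,0,0],"hand":0},{"rotation":[0,0,0],"xyz":[0.008,0,0],"hand":0},{"rotation":[0,0,0],"xyz":[0.008,0,0],"hand":0},{"rotation":[0,0,0],"xyz":[0.008,0,0],"hand":0},{"rotation":[0,0,0],"xyz":[0.008,0,0],"hand":0}]';  python3 - <<'E'
from h import *
to([.4955,-.3321,.058],95.2)
d=cam('top'); g=cv2.cvtColor(d['frame'],cv2.COLOR_BGR2GRAY).astype(np.float32)
H=np.array([.4749,-.1025]);th=np.radians(95.2);u=np.array([np.cos(th),np.sin(th)]); n=np.array([-u[1],u[0]])
s=-np.arange(.07,.3,.002); q=proj(d,np.c_[H+s[:,None]*u-.0006*n,0*s+.052]).astype(np.float32); v=cv2.remap(g,q[None,:,0],q[None,:,1],cv2.INTER_LINEAR)[0]
print([(round(float(a*1e3)),int(b)) for a,b in zip(s,v)])
E
```

```text
clock: 15.48
eef_pos: [0.5032, -0.4036, 0.0586]
ee_rot: [0.674, 0.739, -0.0, 0.001]
contact_force: [0.4, -2.4, -0.8]
finger_gap: 0.0001
grip_force: 0.6
clock: 16.1
eef_pos: [0.4995, -0.3637, 0.0585]
ee_rot: [0.674, 0.739, -0.0, 0.0]
contact_force: [1.3, -1.9, -0.7]
finger_gap: -0.0005
grip_force: 1.1
pos [ 0.4995 -0.3637  0.0585] yaw 95.21 shift [ 0.0318 -0.0011  0.0005] turnz 0.0002 toolz [ 4.e-04 -5.e-04 -1.e+00] q [-0.75  0.22  1.76 -0.    1.15 -0.84] F [ 1.3 -1.9 -0.7] t 16.1 gap -0.0005273767089536089 grip 1.1109245382249355
[(-70, 51), (-72, 53), (-74, 57), (-76, 79), (-78, 134), (-80, 167), (-82, 165), (-84, 164), (-86, 152), (-88, 136), (-90, 136), (-92, 149), (-94, 153), (-96, 155), (-98, 153), (-100, 153), (-102, 154), (-104, 153), (-106, 153), (-108, 121), (-110, 77), (-112, 48), (-114, 37), (-116, 35), (-118, 37), (-120, 38), (-122, 38), (-124, 39), (-126, 36), (-128, 32), (-130, 30), (-132, 32), (-134, 32), (-136, 31), (-138, 31), (-140, 33), (-142, 38), (-144, 50), (-146, 52), (-148, 46), (-150, 35), (-152, 30), (-154, 31), (-156, 34), (-158, 35), (-160, 34), (-162, 28), (-164, 27), (-166, 32), (-168, 31), (-170, 31), (-172, 32), (-174, 25), (-176, 31), (-178, 42), (-180, 49), (-182, 49), (-184, 39), (-186, 32), (-188, 27), (-190, 26), (-192, 26), (-194, 32), (-196, 27), (-198, 25), (-200, 31), (-202, 33), (-204, 29), (-206, 28), (-208, 36), (-210, 46), (-212, 49), (-214, 43), (-216, 36), (-218, 39), (-220, 35), (-222, 35), (-224, 36), (-226, 37), (-228, 49), (-230, 69), (-232, 51), (-234, 36), (-236, 27), (-238, 26), (-240, 29), (-242, 27), (-244, 35), (-246, 31), (-248, 27), (-250, 23), (-252, 24), (-254, 32), (-256, 50), (-258, 57), (-260, 66), (-262, 69), (-264, 69), (-266, 67), (-268, 67), (-270, 64), (-272, 63), (-274, 66), (-276, 66), (-278, 58), (-280, 60), (-282, 59), (-284, 61), (-286, 59), (-288, 57), (-290, 57), (-292, 55), (-294, 55), (-296, 55), (-298, 59)]
```

About 20 mm remain and the pushing force is 2 N.

```bash
python3 -m handwheel '[{"rotation":[0,0,0],"xyz":[0.006,-0.001,0],"hand":0},{"rotation":[0,0,0],"xyz":[0.005,0,0],"hand":0},{"rotation":[0,0,0],"xyz":[0.003,0,0],"hand":0},{"rotation":[0,0,0],"xyz":[0.002,0,0],"hand":0}]'; for i in 1; do python3 -m handwheel '[{"rotation":[0,0,0],"xyz":[0.002,0,0],"hand":0},{"rotation":[0,0,0],"xyz":[0,0,0],"hand":0}]'; python3 -m handwheel '[{"rotation":[0,0,0],"xyz":[0.002,0,0],"hand":0},{"rotation":[0,0,0],"xyz":[0,0,0],"hand":0}]'; done
```

```text
clock: 16.65
eef_pos: [0.4971, -0.3482, 0.0585]
ee_rot: [0.674, 0.739, -0.0, 0.0]
contact_force: [1.6, -2.3, 1.4]
finger_gap: -0.0002
grip_force: 1.3
clock: 16.9
eef_pos: [0.4967, -0.346, 0.0582]
ee_rot: [0.674, 0.739, 0.0, -0.0]
contact_force: [2.1, -2.1, 1.5]
finger_gap: -0.0001
grip_force: 0.9
clock: 17.15
eef_pos: [0.4965, -0.3439, 0.0581]
ee_rot: [0.674, 0.739, 0.0, -0.0]
contact_force: [1.1, -1.3, 1.3]
finger_gap: 0.0002
grip_force: 0.8
```

```bash
for i in 1; do python3 -m handwheel '[{"rotation":[0,0,0],"xyz":[0.002,0,0],"hand":0},{"rotation":[0,0,0],"xyz":[0,0,0],"hand":0}]'; python3 -m handwheel '[{"rotation":[0,0,0],"xyz":[0.0015,0,0],"hand":0},{"rotation":[0,0,0],"xyz":[0,0,0],"hand":0}]'; python3 -m handwheel '[{"rotation":[0,0,0],"xyz":[0.0015,0,0],"hand":0},{"rotation":[0,0,0],"xyz":[0,0,0],"hand":0}]' ; done | grep -E "pos|force"
```

```text
eef_pos: [0.4963, -0.3419, 0.0581]
contact_force: [0.3, -2.0, 0.4]
grip_force: 0.7
eef_pos: [0.4961, -0.3404, 0.0581]
contact_force: [1.0, -0.5, 0.2]
grip_force: 0.6
eef_pos: [0.496, -0.3389, 0.0581]
contact_force: [0.2, -1.3, -0.1]
grip_force: 0.6
```

```bash
for i in 1; do python3 -m handwheel '[{"rotation":[0,0,0],"xyz":[0.0015,0,0],"hand":0},{"rotation":[0,0,0],"xyz":[0,0,0],"hand":0}]'; python3 -m handwheel '[{"rotation":[0,0,0],"xyz":[0.0015,0,0],"hand":0},{"rotation":[0,0,0],"xyz":[0,0,0],"hand":0}]'; python3 -m handwheel '[{"rotation":[0,0,0],"xyz":[0.0015,0,0],"hand":0},{"rotation":[0,0,0],"xyz":[0,0,0],"hand":0}]' ; done | grep -E "pos|force"
```

```text
eef_pos: [0.4959, -0.3374, 0.0582]
contact_force: [1.3, -2.2, 0.0]
grip_force: 0.5
eef_pos: [0.4957, -0.336, 0.0582]
contact_force: [0.9, -0.9, -1.0]
grip_force: 0.5
eef_pos: [0.496, -0.3359, 0.0588]
contact_force: [0.4, -4.7, -0.8]
grip_force: 2.6
```

```bash
python3 - <<'E'
from h import *
d=cam('top'); g=cv2.cvtColor(d['frame'],cv2.COLOR_BGR2GRAY).astype(np.float32)
H=np.array([.4749,-.1025]);th=np.radians(95.2);u=np.array([np.cos(th),np.sin(th)]); n=np.array([-u[1],u[0]])
s=-np.arange(.07,.11,.001); q=proj(d,np.c_[H+s[:,None]*u-.0006*n,0*s+.052]).astype(np.float32); v=cv2.remap(g,q[None,:,0],q[None,:,1],cv2.INTER_LINEAR)[0]
print([(round(float(a*1e3)),int(b)) for a,b in zip(s,v)])
e=cam('side');cv2.imwrite('pics/push.png',cv2.resize(e['frame'][270:390,340:500],(800,600),interpolation=cv2.INTER_CUBIC))
E
```

```text
[(-70, 50), (-71, 55), (-72, 55), (-73, 55), (-74, 55), (-75, 56), (-76, 72), (-77, 104), (-78, 133), (-79, 146), (-80, 160), (-81, 165), (-82, 168), (-83, 168), (-84, 165), (-85, 161), (-86, 145), (-87, 129), (-88, 102), (-89, 69), (-90, 47), (-91, 39), (-92, 31), (-93, 34), (-94, 37), (-95, 38), (-96, 37), (-97, 37), (-98, 36), (-99, 35), (-100, 35), (-101, 35), (-102, 35), (-103, 33), (-104, 32), (-105, 34), (-106, 36), (-107, 37), (-108, 38), (-109, 38)]
```

View pics/push.png

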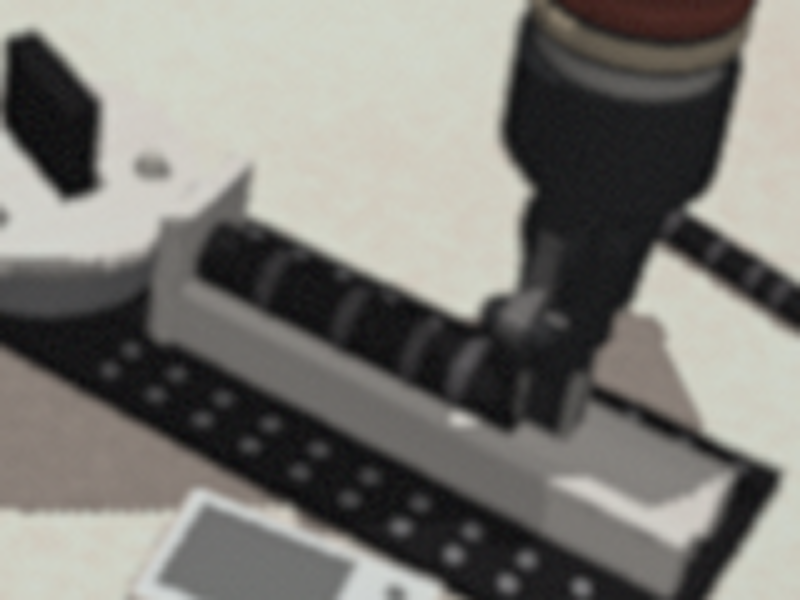

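The tube's front is against the plate at about (382,318), no gap in the top profile, and the TCP stalled as the force rose. One last nudge, then I'll back off and rise.

```bash
python3 -m handwheel '[{"rotation":[0,0,0],"xyz":[0.001,0,0],"hand":0},{"rotation":[0,0,0],"xyz":[0,0,0],"hand":0},{"rotation":[0,0,0],"xyz":[0,0,0],"hand":0}]'; python3 -m handwheel '[{"rotation":[0,0,0],"xyz":[-0.008,0,0],"hand":0},{"rotation":[0,0,0],"xyz":[-0.022,0,0],"hand":0},{"rotation":[0,0,0],"xyz":[0,0,-0.04],"hand":0},{"rotation":[0,0,0],"xyz":[0,0,-0.04],"hand":0},{"rotation":[0,0,0],"xyz":[0,0,-0.04],"hand":0}]'; python3 -m handwheel '[{"rotation":[0,0,0],"xyz":[0,0,0],"hand":0},{"rotation":[0,0,0],"xyz":[0,0,0],"hand":0},{"rotation":[0,0,0],"xyz":[0,0,0],"hand":0}]'; python3 - <<'E'
from h import *
d=cam('top'); g=cv2.cvtColor(d['frame'],cv2.COLOR_BGR2GRAY).astype(np.float32)
H=np.array([.4749,-.1025]);th=np.radians(95.2);u=np.array([np.cos(th),np.sin(th)]); n=np.array([-u[1],u[0]])
s=-np.arange(.08,.1,.001); q=proj(d,np.c_[H+s[:,None]*u-.0006*n,0*s+.052]).astype(np.float32); v=cv2.remap(g,q[None,:,0],q[None,:,1],cv2.INTER_LINEAR)[0]
print(v.astype(int))
E
```

```text
clock: 19.12
eef_pos: [0.4961, -0.3359, 0.0592]
ee_rot: [0.674, 0.739, -0.001, 0.002]
contact_force: [-0.3, -7.5, -1.0]
finger_gap: -0.0001
grip_force: 3.7
clock: 19.75
eef_pos: [0.4982, -0.3645, 0.1793]
ee_rot: [0.674, 0.738, 0.0, -0.0]
contact_force: [0.1, -0.4, 0.3]
finger_gap: -0.0005
grip_force: 0.0
clock: 20.12
eef_pos: [0.4976, -0.3632, 0.1761]
ee_rot: [0.674, 0.738, 0.0, -0.002]
contact_force: [-0.2, 0.3, 0.2]
finger_gap: 0.0002
grip_force: 0.0
[163 167 169 170 170 168 150 131 104  70  48  40  32  32  32  36  41  44
  42  41  40]
```

Profile unchanged, so the tube stayed against the plate. I'm handing in the job.

```bash
python3 -c "from bench import sign_off; print(sign_off())"
```

```text
the job is handed in; nothing more can be done
None
```

I handed the job in at about 20 s of the 64 s: the disc lies home on the studs and is let go, the tube is against the stop plate, the bystanders were not touched as far as I saw, and no verdict was returned.

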